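# Speed dial up four clicks

## Robot

A 6-joint arm with a two-finger parallel gripper is mounted at the origin on the work surface. World frame = base frame: x ahead of the robot, y to its left, z up, the work surface at z = 0. Lengths are in m, angles in rad, forces in N, time in s.
With the tool pointing down it reaches from about 0.4 to 0.825 m from the base axis. Payload 7 kg.
Tool frame: the origin (TCP) lies between the finger pads; the fingertips stand tips_ahead ahead of it and the grasp point (between the pads) lies 6 mm ahead of it (tips_ahead is the distance from the TCP to the fingertips, in m); z points along the fingers, y is the direction in which the jaws open and shut (so a half turn about z gives the same grasp; the last joint's range is limited). The gripper opens to 85 mm and grips with 20 to 120 N. Pads are 22 mm wide; open, the fingers measure 114 mm over their backs; the gripper's body (76 mm by 85 mm) begins 54 mm behind the grasp point. The pads swing forward as they close: fully open they stand 13 mm farther back than shut.
Start: joints at [0.288, 0.359, 0.012, 0, -1.224, -0.288], TCP at [0.675, -0, 0.256] pointing down, gripper open.
Joint ranges: [-3.07, 3.07], [-1.43, 2.12], [-1.02, 1.25], [-3.03, 1.67], [-3.05, -0], [-3.03, 3.03]. Speed limits (rad/s): [2.39, 2.39, 3.01, 3.14, 3.14, 3.14].

## Interface

Orientations are given as a rotation vector (axis times angle).
In Python, from workcell import get_state, snapshot, calibration, sign_off, tips_ahead gives the robot as it stands. The module is installed in compiled form; this text tells all that it offers.
- The arm moves only by the shell command python3 -m inch 'ROWS' [FORCE]. ROWS is a JSON object of lists of equal length, an entry for each row: "rotation": the turn, a rotation vector about the tool's x, y, z in units of 5 degrees (1.0 is 5 degrees), a list of three; "travel": the shift along the tool's x, y, z in cm, a list of three; "claw": the gripper's target within -1 to 1 (shut at 1, half-way at 0, fully open at -1). In form: {"rotation": [[wx, wy, wz], ...], "travel": [[x, y, z], ...], "claw": [claw, ...]}. A call has 1 to 10 rows; each row is the pose to reach, as a shift and turn from the pose commanded when the call began, along the tool's axes at that moment; what a row does not reach only later rows make up. A row lasts 1/10 s, in which the tool goes at most 50 mm and 8.59 degrees, less where a joint would pass 70% of its speed; a pose out of reach is approached as far as the arm can. A call with a gripper value outside its range is refused whole. The fingers move at their own pace and stop on an object; FORCE is the grip in N (left out, the last holds). Time passes only in rows, so rows that repeat a pose let the fingers close. It gives the time, the measured TCP pose, the force and the opening at its end, in the units of the state.
- get_state(): the state, without advancing time (a new reading comes with each control period).
- snapshot(name): name is "scene" or "side" or "wrist"; returns the picture (420x560x3 uint8, blue, green, red); there is no depth.
- calibration(name): a dict with "fx", "fy", "cx", "cy" (pixels), "cam_to_world" (4x4, takes a point from camera to world coordinates). Camera axes: x right, y down, z forward; pixel columns grow to the right and rows downward; lengths in m; the calibration is good to about 2 mm. A picture is of the moment at which its call begins: read the wrist's pose just before it. calibration takes no time and is no camera call; for the wrist camera it gives the pose at the moment of the call.
- sign_off(): hands the job in, once; it reports no verdict.
The state is a dict: "t": time; "joint_pos": joint angles; "qd": joint speeds; "tau": joint torques, N m; "tool_pos": TCP position; "eef_rot": TCP orientation; "force": force on the tool from outside, world axes, zero at the start; "wrist_torque": the same for the moment, N m; "width": finger opening in m.
Only numpy, scipy, OpenCV 4.12 (cv2) and the standard library are available. Lean on these libraries where they do the work, as an engineer would, in place of code of your own. Each camera call takes 0.05 s, during which the arm holds its last target. There are 200 camera calls.

## Task

The polishing motor is set too slow. With a fingertip, push the red stud of the speed dial round clockwise (seen from above) by exactly four clicks from where it stands now, leave the dial resting in that fourth click, and take the hand clear. Only push the stud from one side: do not take it between the fingers, and leave the finial, cup, tin and screwdriver where they are.

Things in the scene. Friction and masses are not known exactly. Their poses are not given: they have to be found in the camera images.
- speed_box: blue steel control box with a grey top, fixed to the bench, 190 (x) by 270 (y) by 70 mm high. Origin at the centre of its underside; z up. It is the same box in every run but stands at another place and yaw. The dial's axis is upright and passes 30 mm to +y of the origin. Nine white marks round the dial on its top, 24 degrees apart, show the nine click positions.
- dial_centre (a point): point on the dial's axis at the level of the disc's flat top, 90 mm above the bench. The disc is black, 104 mm across; its underside is 74 mm above the bench, 4 mm clear of the box top. Axes are those of the box and do not turn with the dial.
- stud (a point): centre of the red round finger stud, 14 mm in diameter, which stands 22 mm tall on the disc (top 112 mm above the bench), upright, 40 mm from the dial's axis; it turns with the dial, and a white line on the disc runs from the axis to it.
- dial (a joint): dial angle in rad, growing clockwise seen from above. Nine clicks, 0.419 rad (24 degrees) apart, from 0 to 3.351; the run starts in one of the first four. Axis-to-stud direction: 1.676 - value, in the box's frame, from x towards y. A sprung ball holds each click: 5 to 9 N at the stud to leave it; past half-way the dial snaps on into the next and stays there if pushed slowly.
- finial: loose small brass finial, 30 mm across, 44 mm tall, standing on the box top beside the dial (100 mm or more from the dial's axis). Origin at the centre of its foot. To be left alone.
- candle_cup: loose brass candle cup, 64 mm across, 55 mm tall, on the bench to the -y side of the box. Origin at the centre of its foot. To be left alone.
- polish_tin: loose red and yellow tin of polish, 66 mm across, 85 mm tall, on the bench to the +y side of the box. Origin at the centre of its foot. To be left alone.
- screwdriver: loose screwdriver lying on the bench on the robot's side (-x) of the box, roughly along y; under 40 mm high. To be left alone.

How it is judged:
At the end, for the whole second after the job is handed in: The stud rests 59.5 mm (within 3.5 mm) in a straight line from where it started, which is four clicks (96 degrees) clockwise, with the dial at rest, and the finial, cup, tin and screwdriver are within 15 mm of where they began (distance of stud from where it was at the start of the episode between 0.0555 and 0.063 m and value of joint dial above 1.57 rad and velocity of joint dial between -0.1 and 0.1 rad/s and distance of each of finial, candle_cup, polish_tin, screwdriver from where it was at the start of the episode below 0.015 m); the robot touches nothing.
It fails at once if the stud is taken between the fingers (horizontal distance between the grasp point and stud below 0.008 m and z of the grasp point in the frame of stud below 0.022 m and contact force between the fingers and dial above 1 N).
It fails at once if the finial is pushed, knocked over or lifted (distance of finial from where it was at the start of the episode above 0.015 m).
It fails at once if the cup is pushed, knocked over or lifted (distance of candle_cup from where it was at the start of the episode above 0.015 m).
It fails at once if the tin is pushed, knocked over or lifted (distance of polish_tin from where it was at the start of the episode above 0.015 m).
It fails at once if the screwdriver is pushed, knocked over or lifted (distance of screwdriver from where it was at the start of the episode above 0.015 m).
It also fails if it takes over 54 s, if anything falls off the work surface, if the arm or the gripper's body presses on something with over 40 N, if the wrist force passes 120 N, or if a joint passes its speed limit or range.

## Working session

There is one attempt and no reset: what is moved stays moved. The work goes in short steps, Python scripts to look and compute and a shell command to move; the robot and the scene stay as the last step left them, time stands still between calls to the robot, and variables do not carry over. Pictures are saved under pics/ and viewed, about 8 in all and at most 12, crops included, and the job is handed in when it is done.

```bash
mkdir -p pics; python3 - <<'E'
from workcell import *
import cv2,numpy as np
s=get_state();print(s, tips_ahead if not callable(tips_ahead) else tips_ahead())
for n in("scene","side","wrist"):
    c=calibration(n);print(n,c)
    cv2.imwrite(f"pics/{n}0.png",snapshot(n))
E
```

```text
{'t': 0.0, 'joint_pos': array([ 2.88066764e-01,  3.59392825e-01,  1.10613208e-02, -3.60727273e-04,
       -1.22410475e+00, -2.88093745e-01]), 'qd': array([-1.58061614e-03, -1.60539488e-04,  1.51011215e-04, -5.82037031e-05,
       -3.76994036e-04, -6.79877958e-05]), 'tau': array([ 2.55543900e-04, -5.83324420e+01,  2.93422562e+01,  6.93659976e+00,
       -6.00149287e-03, -1.14765509e-06]), 'tool_pos': array([ 6.74556580e-01, -4.26057847e-05,  2.55358975e-01]), 'eef_rot': array([ 2.22037006e+00, -2.22070277e+00, -1.69646096e-03]), 'force': array([ 0.13530812, -0.63469397,  0.34071526]), 'wrist_torque': array([-0.06886844, -0.03603996,  0.01816166]), 'width': 0.0851448036865055} 0.025
scene {'fx': 501.72111435019565, 'fy': 501.72111435019565, 'cx': 271.53398038201993, 'cy': 206.4352521054914, 'cam_to_world': array([[-0.07242651,  0.73678684, -0.67223474,  1.19147134],
       [ 0.99723824,  0.06460624, -0.03663223,  0.06385177],
       [ 0.01644042, -0.67303134, -0.73943122,  0.82254726],
       [ 0.        ,  0.        ,  0.        ,  1.        ]])}
side {'fx': 430.51687149845577, 'fy': 430.51687149845577, 'cx': 278.65355038749254, 'cy': 202.81976548102924, 'cam_to_world': array([[ 0.95968615, -0.21907241,  0.17609591,  0.37332143],
       [-0.28106408, -0.75318066,  0.59474522, -0.50887055],
       [ 0.00233976, -0.62026299, -0.78439043,  0.78215227],
       [ 0.        ,  0.        ,  0.        ,  1.        ]])}
wrist {'fx': 365.79352531389134, 'fy': 365.79352531389134, 'cx': 279.0236117589123, 'cy': 208.9562461425169, 'cam_to_world': array([[-9.99998986e-01, -2.02984279e-04, -1.40961351e-03,
         6.75281849e-01],
       [-6.43389218e-04,  9.47416967e-01,  3.20001058e-01,
        -8.26853208e-02],
       [ 1.27053657e-03,  3.20001640e-01, -9.47416137e-01,
         3.74103047e-01],
       [ 0.00000000e+00,  0.00000000e+00,  0.00000000e+00,
         1.00000000e+00]])}
```

View pics/scene0.png

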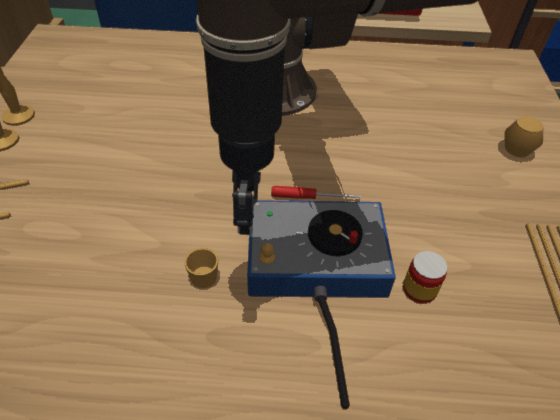

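View pics/wrist0.png

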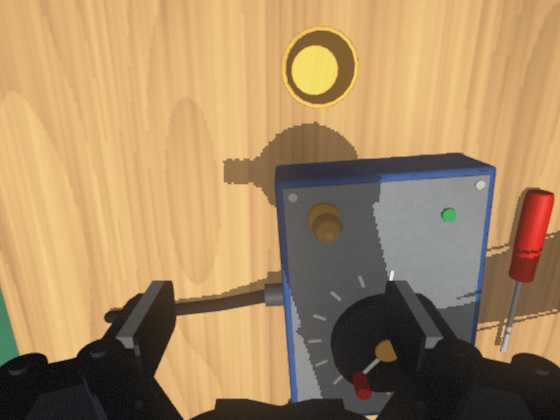

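View pics/side0.png

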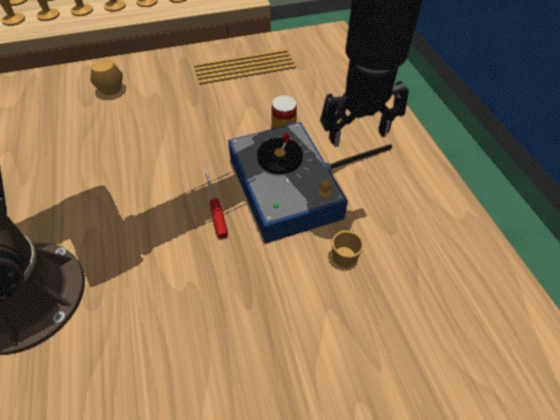

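```bash
python3 - <<'E'
import cv2
a=cv2.imread("pics/scene0.png")[190:305,235:400]
b=cv2.imread("pics/side0.png")[115:245,220:355]
a=cv2.resize(a,None,fx=4,fy=4,interpolation=2);b=cv2.resize(b,None,fx=4,fy=4,interpolation=2)
cv2.imwrite("pics/c1.png",a);cv2.imwrite("pics/c2.png",b)
E
```

```text
(no output)
```

View pics/c1.png

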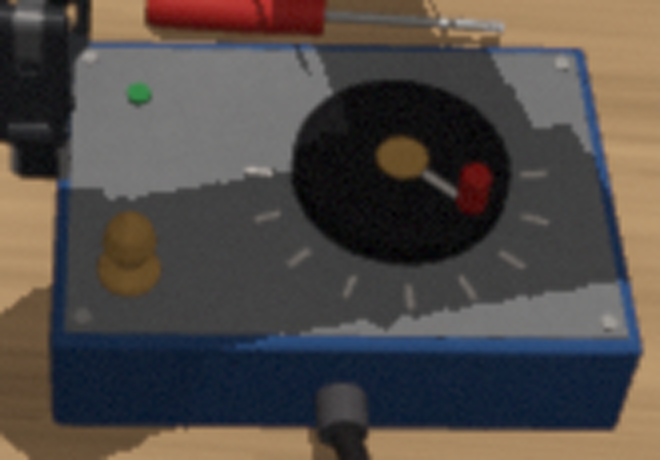

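View pics/c2.png

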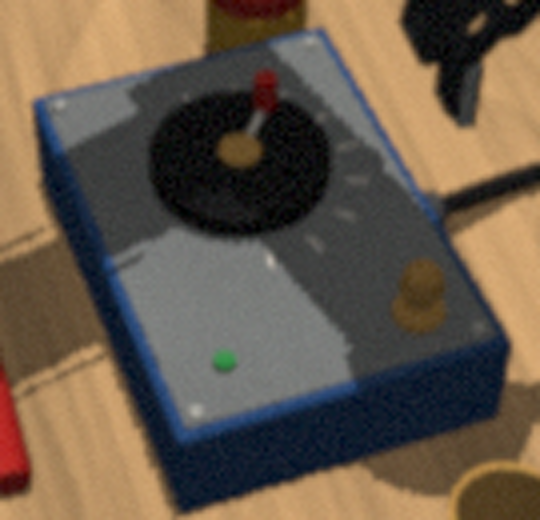

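```bash
cat > h.py <<'E'
import numpy as np
from workcell import calibration
def unp(n,u,v,z,c=None):
    c=c or calibration(n);T=c["cam_to_world"]
    d=T[:3,:3]@[(u-c["cx"])/c["fx"],(v-c["cy"])/c["fy"],1]
    return (T[:3,3]+d*(z-T[2,3])/d[2])[:2]
E
python3 - <<'E'
from h import *
np.set_printoptions(precision=4,suppress=True)
S=lambda u,v,z:unp("scene",235+(u-1.5)/4,190+(v-1.5)/4,z)
D=lambda u,v,z:unp("side",220+(u-1.5)/4,115+(v-1.5)/4,z)
for F,cs,st,sb,fin in((S,[(78,45),(583,48),(640,345),(55,338)],(477,170),(470,207),(130,285)),(D,[(182,438),(35,100),(322,32),(507,345)],(266,77),(263,107),(418,318))):
    c=np.array([F(*p,.07) for p in cs]);print(c)
    o=c.mean(0);e=(c[1]+c[2]-c[0]-c[3]);yaw=np.arctan2(-e[0],e[1]);f=c[2]+c[3]-c[0]-c[1];y2=np.arctan2(f[1],f[0])
    ya=(270*yaw+190*y2)/460
    dc=o+.03*np.array([-np.sin(ya),np.cos(ya)])
    print(o,yaw,y2,np.linalg.norm(e)/2,np.linalg.norm(f)/2,"dial",dc)
    for p in(F(*st,.112),F(*sb,.091)):
        r=p-dc;a=np.arctan2(r[1],r[0])-ya;print("stud",p,np.linalg.norm(r),np.degrees(a),"clicks",(1.676-a)/.41888)
    print("fin",F(*fin,.07))
print("disc",[S(u,v,.09) for u,v in((401,80),(401,262),(291,172),(511,172))],"hub",S(403,160,.095),D(241,150,.095))
E
```

```text
[[ 0.4951 -0.0101]
 [ 0.4744  0.2486]
 [ 0.6574  0.2609]
 [ 0.6757 -0.0031]]
[0.5757 0.1241] 0.07450861341633064 0.052893289995786165 0.2620845551387997 0.18207100291151534 dial [0.5737 0.154 ]
stud [0.5959 0.1839] 0.03726712930385951 49.637591289217895 clicks 1.9329177789435896
stud [0.601  0.1834] 0.040087654128367164 43.33874822372014 clicks 2.195368959614304
fin [0.6435 0.0283]
[[ 0.4913 -0.0141]
 [ 0.4721  0.249 ]
 [ 0.6553  0.259 ]
 [ 0.6724 -0.0039]]
[0.5728 0.1225] 0.06903204048360316 0.05541678535396493 0.26362183806283856 0.18239508891629946 dial [0.5709 0.1524]
stud [0.5962 0.1862] 0.04223013199967383 49.4807637648812 clicks 1.9394522438438637
stud [0.5942 0.1843] 0.039488592122754185 50.189417720417524 clicks 1.909925064743906
fin [0.6335 0.0267]
disc [array([0.5231, 0.1524]), array([0.6349, 0.151 ]), array([0.5863, 0.0998]), array([0.5773, 0.2037])] hub [0.5785 0.1521] [0.571  0.1505]
```

```bash
python3 -m inch '{"rotation":[[0,0,-0.5],[0,0,-1.5],[0,0,-2.8],[0,0,-4.1],[0,0,-5.4],[0,0,-6.7],[0,0,-8],[0,0,-9.2],[0,0,-10],[0,0,-10.3]],"travel":[[-1,0.5,0],[-3,1.5,0],[-5.5,2.7,0],[-8,3.9,0],[-10.5,5.1,0],[-13,6.4,0],[-15.5,7.6,0],[-17.8,8.8,0],[-19.4,9.5,0],[-20.2,9.9,0]],"claw":[1,1,1,1,1,1,1,1,1,1]}' 20
python3 -m inch '{"rotation":[[0,0,0],[0,0,0],[0,0,0],[0,0,0],[0,0,0]],"travel":[[0,0,1],[0,0,3],[0,0,5],[0,0,7],[0,0,8]],"claw":[1,1,1,1,1]}'
python3 - <<'E'
from workcell import *
import cv2,numpy as np
from h import *
s=get_state();print(s['t'],s['tool_pos'],s['eef_rot'],s['width'],s['force'],tips_ahead)
print(calibration("wrist"))
cv2.imwrite("pics/w1.png",snapshot("wrist"))
E
```

```text
t: 1.15
tool_pos: [0.5749, 0.2036, 0.2564]
eef_rot: [-2.968, 1.028, 0.0]
force: [0.1, -0.5, 0.0]
width: -0.0001
t: 1.65
tool_pos: [0.5752, 0.2006, 0.1737]
eef_rot: [2.962, -1.038, -0.003]
force: [-0.5, -0.5, 0.2]
width: 0.0004
1.65 [0.57516657 0.20056831 0.17366325] [ 2.96242208 -1.03815253 -0.00342859] 0.0004239206322760104 [-0.46049316 -0.47481288  0.24002262] 0.025
{'fx': 365.79352531389134, 'fy': 365.79352531389134, 'cx': 279.0236117589123, 'cy': 208.9562461425169, 'cam_to_world': array([[-0.62365051, -0.7393565 , -0.2537952 ,  0.64068775],
       [-0.78169304,  0.59152132,  0.19763229,  0.14921544],
       [ 0.00400455,  0.32164342, -0.9468524 ,  0.29217444],
       [ 0.        ,  0.        ,  0.        ,  1.        ]])}
```

View pics/w1.png

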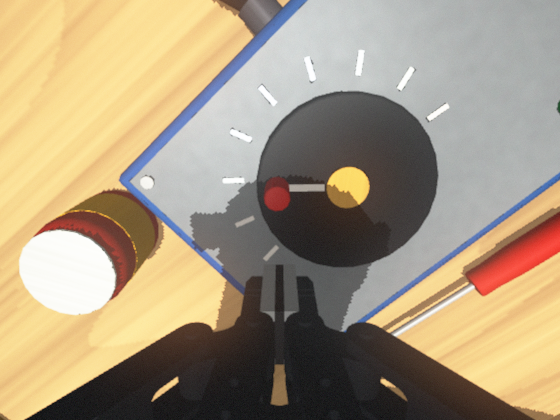

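```bash
python3 - <<'E'
from h import *
p=unp("wrist",277,192,.112);c=unp("wrist",348,187,.095)
M=[(272,253),(245,221),(233,181),(240,135),(268,95),(310,69),(360,62),(407,79),(438,112)]
m=np.array([unp("wrist",*q,.0705) for q in M])
from scipy.optimize import least_squares
# circle + evenly spaced marks: angle = a0 - 24deg*k
f=lambda q:(np.c_[q[0]+q[2]*np.cos(q[3]-np.radians(24)*np.arange(9)),q[1]+q[2]*np.sin(q[3]-np.radians(24)*np.arange(9))]-m).ravel()
r=least_squares(f,[.573,.153,.07,1.7]);q=r.x;c2=q[:2]
print(p,c,q,np.abs(r.fun).max())
d=p-c2;print("stud angle",np.degrees(np.arctan2(d[1],d[0])),np.linalg.norm(d),"mark2",np.degrees(q[3])-48)
E
```

```text
[0.60001572 0.18164611] [0.57377378 0.15209376] [0.57191982 0.15221579 0.06749251 1.7471695 ] 0.0006818802427143167
stud angle 46.32883292560272 0.04068812577882351 mark2 52.10543842963061
```

```bash
python3 - <<'E'
from h import *
from workcell import get_state
from scipy.spatial.transform import Rotation as R
s=get_state();c=calibration("wrist");T=np.linalg.inv(c["cam_to_world"])
for x in(-.011,.011):
  for z in(.012,.025,.038):
    p=s['tool_pos']+R.from_rotvec(s['eef_rot']).apply([x,0,z]);k=T[:3,:3]@p+T[:3,3]
    print(x,z,c['fx']*k[0]/k[2]+c['cx'],c['fy']*k[1]/k[2]+c['cy'])
E
python3 -m inch '{"rotation":[[0,0,0],[0,0,0],[0,0,0],[0,0,0],[0,0,0]],"travel":[[0,0,1],[0,0,2],[0,0,3],[0,0,3.6],[0,0,3.6]],"claw":[1,1,1,1,1]}'
python3 - <<'E'
from workcell import *
import cv2
cv2.imwrite("pics/s2.png",cv2.resize(snapshot("side")[90:220,220:380],None,fx=4,fy=4,interpolation=2))
E
```

```text
-0.011 0.012 279.49840331870524 321.37728340699203
-0.011 0.025 279.437092792301 303.88129915904875
-0.011 0.038 279.38423994716726 288.798855732915
0.011 0.012 279.56162897153877 274.86630280850454
0.011 0.025 279.4927115136138 260.1937477800685
0.011 0.038 279.43369193343494 247.62845497903916
t: 2.2
tool_pos: [0.5755, 0.2017, 0.1393]
eef_rot: [2.965, -1.036, -0.002]
force: [0.5, 0.4, 1.2]
width: 0.0
```

View pics/s2.png

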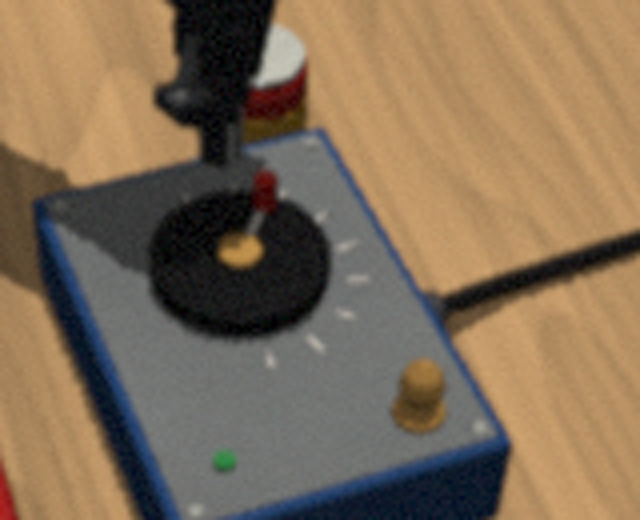

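```bash
python3 -m inch '{"rotation":[[0,0,0],[0,0,0],[0,0,0],[0,0,0],[0,0,0],[0,0,0],[0,0,0],[0,0,0],[0,0,0]],"travel":[[0,0,0.6],[0,0,1.2],[0,0,1.7],[0,0,1.7],[0.2,0,1.7],[0.4,0,1.7],[0.6,0,1.7],[0.8,0,1.7],[1,0,1.7]],"claw":[1,1,1,1,1,1,1,1,1]}'
python3 -m inch '{"rotation":[[0,0,0.3],[0,0,0.6],[0,0,0.9],[0,0,1.2],[0,0,1.5],[0,0,1.8],[0,0,2.1],[0,0,2.4],[0,0,2.7],[0,0,3]],"travel":[[0.105,-0.046,0],[0.212,-0.089,0],[0.319,-0.129,0],[0.428,-0.166,0],[0.538,-0.2,0],[0.648,-0.232,0],[0.759,-0.261,0],[0.871,-0.287,0],[0.984,-0.31,0],[1.097,-0.33,0]],"claw":[1,1,1,1,1,1,1,1,1,1]}'
python3 - <<'E'
from workcell import *
import cv2
cv2.imwrite("pics/w3.png",snapshot("wrist"))
E
```

```text
t: 3.15
tool_pos: [0.5839, 0.1957, 0.1234]
eef_rot: [-2.966, 1.036, 0.0]
force: [-4.3, 4.1, 2.2]
width: -0.0
t: 4.15
tool_pos: [0.5947, 0.1912, 0.1232]
eef_rot: [2.803, -1.417, 0.0]
force: [-0.6, -0.5, 0.3]
width: -0.0
```

View pics/w3.png

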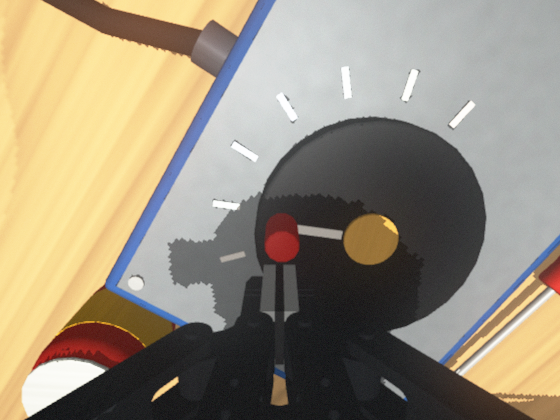

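```bash
python3 -m inch '{"rotation":[[0,0,0.3],[0,0,0.6],[0,0,0.9],[0,0,1.2],[0,0,1.5],[0,0,1.8],[0,0,2.1],[0,0,2.4],[0,0,2.7],[0,0,3]],"travel":[[0.105,-0.046,0],[0.212,-0.089,0],[0.319,-0.129,0],[0.428,-0.166,0],[0.538,-0.2,0],[0.648,-0.232,0],[0.759,-0.261,0],[0.871,-0.287,0],[0.984,-0.31,0],[1.097,-0.33,0]],"claw":[1,1,1,1,1,1,1,1,1,1]}'
python3 -m inch '{"rotation":[[0,0,0.3],[0,0,0.6],[0,0,0.9],[0,0,1.2],[0,0,1.5],[0,0,1.8],[0,0,2.1],[0,0,2.4],[0,0,2.7],[0,0,3]],"travel":[[0.105,-0.046,0],[0.212,-0.089,0],[0.319,-0.129,0],[0.428,-0.166,0],[0.538,-0.2,0],[0.648,-0.232,0],[0.759,-0.261,0],[0.871,-0.287,0],[0.984,-0.31,0],[1.097,-0.33,0]],"claw":[1,1,1,1,1,1,1,1,1,1]}'
python3 -m inch '{"rotation":[[0,0,0.3],[0,0,0.6],[0,0,0.9],[0,0,1.2],[0,0,1.5],[0,0,1.8],[0,0,2.1],[0,0,2.4],[0,0,2.7],[0,0,3]],"travel":[[0.105,-0.046,0],[0.212,-0.089,0],[0.319,-0.129,0],[0.428,-0.166,0],[0.538,-0.2,0],[0.648,-0.232,0],[0.759,-0.261,0],[0.871,-0.287,0],[0.984,-0.31,0],[1.097,-0.33,0]],"claw":[1,1,1,1,1,1,1,1,1,1]}'
python3 -m inch '{"rotation":[[0,0,0.3],[0,0,0.6],[0,0,0.9],[0,0,1.2],[0,0,1.5],[0,0,1.8],[0,0,2.1],[0,0,2.4],[0,0,2.7],[0,0,3]],"travel":[[0.105,-0.046,0],[0.212,-0.089,0],[0.319,-0.129,0],[0.428,-0.166,0],[0.538,-0.2,0],[0.648,-0.232,0],[0.759,-0.261,0],[0.871,-0.287,0],[0.984,-0.31,0],[1.097,-0.33,0]],"claw":[1,1,1,1,1,1,1,1,1,1]}'
python3 - <<'E'
from workcell import *
import cv2
cv2.imwrite("pics/w4.png",snapshot("wrist"))
E
```

```text
t: 5.2
tool_pos: [0.6031, 0.1857, 0.1233]
eef_rot: [-2.594, 1.77, 0.002]
force: [-3.3, 4.4, 0.6]
width: -0.0001
t: 6.2
tool_pos: [0.6108, 0.1755, 0.1233]
eef_rot: [2.341, -2.095, 0.0]
force: [-0.5, -0.3, 0.8]
width: -0.0002
t: 7.2
tool_pos: [0.6153, 0.165, 0.1233]
eef_rot: [2.048, -2.382, 0.0]
force: [0.1, 1.9, 0.3]
width: -0.0001
t: 8.2
tool_pos: [0.6173, 0.1549, 0.1234]
eef_rot: [-1.719, 2.627, 0.001]
force: [-0.8, 8.3, -1.8]
width: -0.0004
```

View pics/w4.png

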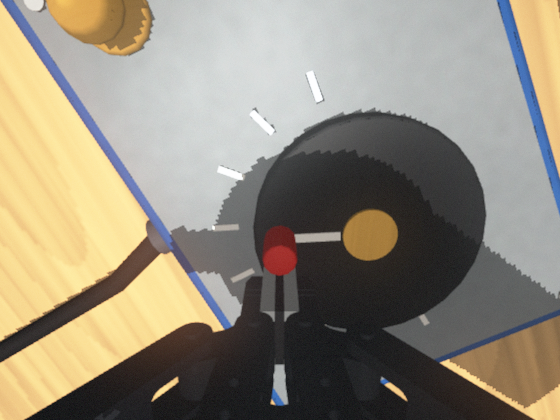

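```bash
python3 -m inch '{"rotation":[[0,0,0.3],[0,0,0.6],[0,0,0.9],[0,0,1.2],[0,0,1.5],[0,0,1.8],[0,0,2.1],[0,0,2.4],[0,0,2.6],[0,0,2.6]],"travel":[[0.105,-0.046,0],[0.212,-0.089,0],[0.319,-0.129,0],[0.428,-0.166,0],[0.538,-0.2,0],[0.648,-0.232,0],[0.759,-0.261,0],[0.871,-0.287,0],[0.95,-0.303,0],[0.95,-0.303,0]],"claw":[1,1,1,1,1,1,1,1,1,1]}'
python3 - <<'E'
from workcell import *
import cv2
cv2.imwrite("pics/w5.png",snapshot("wrist"))
E
```

```text
t: 9.25
tool_pos: [0.6157, 0.1434, 0.1233]
eef_rot: [1.412, -2.806, 0.0]
force: [-0.4, -0.9, -0.1]
width: 0.0
```

View pics/w5.png

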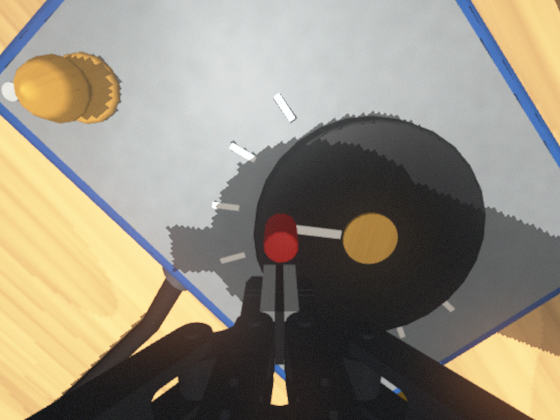

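```bash
python3 -m inch '{"rotation":[[0,0,0],[0,0,0],[0,0,0],[0,0,0],[0,0,0],[0,0,0],[0,0,0],[0,0,0],[0,0,0],[0,0,0]],"travel":[[-0.3,0,0],[-0.8,0,0],[-1,0,0],[-1,0,-1],[-1,0,-3],[-1,0,-5],[-1,0,-7],[-1,0,-9],[-1,0,-10],[-1,0,-10]],"claw":[1,1,1,1,1,1,1,1,1,1]}'
python3 - <<'E'
from workcell import *
import cv2
cv2.imwrite("pics/w6.png",snapshot("wrist"))
E
```

```text
t: 10.3
tool_pos: [0.6225, 0.1522, 0.2254]
eef_rot: [-1.413, 2.802, -0.0]
force: [-0.2, 0.1, 0.9]
width: 0.0003
```

View pics/w6.png

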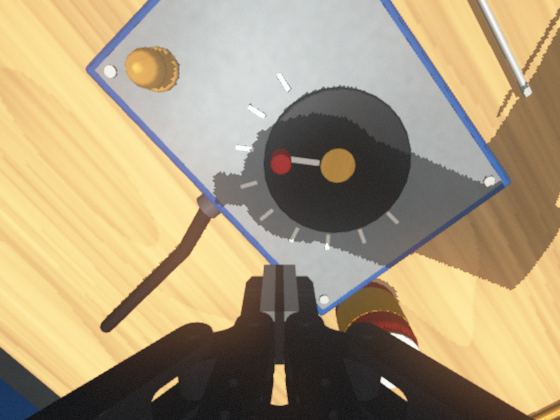

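```bash
python3 - <<'E'
from h import *
from workcell import *
c=np.array([.572,.1522]);p=unp("wrist",281,162,.112);d=p-c
M=[unp("wrist",*q,.0705)-c for q in((257,110),(244,148),(248,184))]
print(p,np.degrees(np.arctan2(d[1],d[0])),[np.degrees(np.arctan2(m[1],m[0])) for m in M],"moved",np.linalg.norm(p-[.6000,.1816]),np.linalg.norm(p-[.5966,.1838]))
s=get_state();print(s['qd'].round(3),s['force'])
sign_off()
E
```

```text
[0.59995988 0.12361314] -45.63525281271593 [np.float64(-68.7625767559579), np.float64(-43.70267082782484), np.float64(-19.973447353160424)] moved 0.057986871990857676 0.0602805666258526
[-0.     0.02  -0.027 -0.006  0.009 -0.002] [ 0.09822883  0.48937422 -0.41408473]
the job is handed in; nothing more can be done
```

I pushed the red stud round clockwise by four clicks, and by my last checks the dial now rests in the fourth one. I used the side of the closed fingertips in a slow arc, always from behind the stud. Then I backed off, lifted about 10 cm clear, and handed the job in at about 10.4 s.

**Clicks:** The stud started at the third mark (index 2) and ended at the seventh (index 6). In the last picture it measured -45.6°, against -43.7° for that mark. The marks on either side are at about -20° and -69°.

**Distance moved:** I measured 58 to 60 mm, depending on which estimate of the starting position I used. The target was 59.5 mm, and both values fall within the allowed range.

**Disagreement:** My first wrist picture put the stud's starting angle about 6° off its mark, at 46° instead of 52°. I put this down to error in reading and calibration, since the other pictures agreed on the third mark.

**Forces and other objects:** The wrist force never read more than about 9 N, and less than 1 N once the hand was clear. I saw nothing touch the finial, cup, tin or screwdriver, but I did not measure their positions again at the end.

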